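Stand a book spine up in the gluing stand

TASK

The book lies on the bed of the wooden gluing stand with its spine sticking out over the front of the bed. Push it back against the fence and tip it up so that it stands on its fore-edge, spine up, leaning on the fence; do it gently, neither dropping nor slamming the book. Then swing the keeper arm fully closed in front of the book, so that it cannot fall back when the spine is glued, let go, and leave the glue pot, the brush and the press weight where they are.

Things in the scene. Friction and masses are not known exactly. Their poses are not given: they have to be found in the camera images.
- book: Finished paperback with a brown photographic cover, 193 mm along the spine, 138 mm wide, 22 mm thick, about 0.3 kg (may be 0.8 to 1.25 times that). Origin: centre of the face it lies on at the start; x runs along the spine, +y points to the spine (69 mm away; fore-edge 69 mm the other way), z points through the book to its upper face (22 mm). It is rigid, a plain block.
- stand: Fixed wooden gluing stand with a white-faced fence. Origin on the bench under the middle of the fence's front face; +x points back through the fence, away from the bed, y along the fence, z up. Bed top 45 mm up, from x=-105 to 60 mm, y=-150 to 120. Fence upright, front face at x=0, 220 mm wide, top 140 mm up. Nothing under or before the bed's front edge, where the book overhangs by 40 to 55 mm. Pivot post at x=-33.5, y=-130, 9 mm radius.
- keeper (a joint): Angle (rad) of the keeper arm about its upright pivot. 0: closed on its stop, the arm lying along the fence towards +y of the stand with 25 mm between fence and its rubber pad; about 1.6: sticks out square from the fence towards the stand's -x; limit 2.2, swung out to -y. Stays where it is left (about 0.12 N m of friction).
- keeper_knob (a point): Middle of the grip of the keeper's upright black knob: round, 17 to 21 mm across, standing on a bracket on the arm's outer side, from 26 mm below to 22 mm above this point, which is 170 mm above the bench; free all round above the bracket. Closed, it is at x=-66.5, y=-4 mm of the stand, 130 mm from the pivot.
- keeper_hinge (a point): Point on the keeper's upright pivot axis, 135 mm above the bench, the middle of the arm's height. The aluminium arm is 12 mm thick, 22 mm high and reaches 148 mm from here; seen from above it turns clockwise to close.
- glue_pot: Pale open plastic glue pot, 73 mm across, 81 mm tall, standing at the right; origin at the centre of its foot. Leave it.
- glue_brush: Flat wooden glue brush, 231 mm long, 36 wide, 12 thick, lying at the right; origin under its middle, y along it. Leave it.
- press_weight: Grey steel press weight with a brass knob, 55x60x53 mm, at the right; origin at the centre of its underside. Leave it.

How it is judged:
On the way, in this order (a step that is already met when the one before it is completed fails the run):
1. the book stands upright on its fore-edge, spine up, against the fence, with the keeper still open (angle between book's own y axis and vertical below 0.1 rad and angle between the z axis of book and the x axis of stand, either way round below 0.1 rad and x of book in the frame of stand between -0.031 and -0.016 m and z of book in the frame of stand between 0.107 and 0.121 m and y of book in the frame of stand between -0.03 and 0.045 m and value of joint keeper above 0.5 rad), for 0.2 s.
2. the keeper is swung closed in front of the standing book (angle between book's own y axis and vertical below 0.1 rad and angle between the z axis of book and the x axis of stand, either way round below 0.1 rad and x of book in the frame of stand between -0.031 and -0.016 m and z of book in the frame of stand between 0.107 and 0.121 m and y of book in the frame of stand between -0.03 and 0.045 m and value of joint keeper below 0.07 rad), for 0.2 s.
At the end, for the whole second after the job is handed in: The book stands still on the bed on its fore-edge, spine up, within 0.1 rad of upright and of the fence's direction, its outer face 16 to 31 mm from the fence, its middle within -30 to +45 mm (along the stand's y) of the fence's middle; the keeper is closed to within 0.07 rad (all of step 2 and linear speed of book below 0.02 m/s); the robot touches nothing.
It fails at once if the book is dropped or slammed (faster than 0.6 m/s) (linear speed of book above 0.6 m/s).
It fails at once if the glue pot is knocked over or moved more than 40 mm (angle between glue_pot's own z axis and vertical above 0.35 rad or distance of glue_pot from where it was at the start of the episode above 0.04 m).
It fails at once if the brush or the press weight is moved more than 40 mm (distance of any of glue_brush, press_weight from where it was at the start of the episode above 0.04 m).
It also fails if it takes over 64 s, if anything falls off the work surface, if the arm or the gripper's body presses on something with over 40 N, if the wrist force passes 120 N, or if a joint passes its speed limit or range.

ROBOT

A 6-joint arm with a two-finger parallel gripper is mounted at the origin on the work surface; the furniture and walls round the work are solid. World frame = base frame: x ahead of the robot, y to its left, z up, the work surface at z = 0. Lengths are in m, angles in rad, forces in N, time in s.
With the tool pointing down it reaches from about 0.35 to 1 m from the base axis. Payload 7.1 kg.
Tool frame: the origin (TCP) lies where the fingers leave the gripper's body, on its centre line; the fingertips stand 73 mm ahead of it and the grasp point (between the pads) lies 54 mm ahead of it (robot.finger_overhang is the distance from the TCP to the fingertips, in m); z points along the fingers, x is the direction in which the jaws open and shut, and the axes are right-handed (so a half turn about z gives the same grasp; the last joint's range is limited). The gripper opens to 85 mm and grips with 20 to 120 N. Pads are 22 mm wide; open, the fingers measure 114 mm over their backs; the gripper's body (76 mm by 85 mm) begins 54 mm behind the grasp point. The pads swing forward as they close: fully open they stand 13 mm farther back than shut.
Start: joints at [-1.308, 0.423, 1.63, -0, 1.089, -0.019], TCP at [0.174, -0.6, 0.304] pointing down, gripper open.
Joint ranges: [-3, 3], [-0.9, 2.11], [0.09, 2.58], [-1.31, 4.45], [0.11, 2.69], [-2.54, 2.54]. Speed limits (rad/s): [2.39, 2.39, 3.01, 3.14, 3.14, 3.14].

INTERFACE

Orientations are given as a 3x3 rotation matrix whose columns are the frame's x, y, z axes.
In Python, from plant import robot gives the robot as it stands. The module is installed in compiled form; this text tells all that it offers.
- The arm moves only by the tool step_arm, never from a script. Its argument "series" is text: rows parted by semicolons, each of 4 numbers parted by spaces: the shift along the tool's x, y, z in mm, then the turn about the tool's z in rad. A call has 1 to 12 rows; each row is the pose to reach, as a shift and turn from the pose measured when the call began, along the tool's axes at that moment; what a row does not reach only later rows make up. A row lasts 1/12 s, in which the tool goes at most 41.7 mm and 7.16 degrees, less where a joint would pass 70% of its speed; a pose out of reach is approached as far as the arm can. A call with a gripper value outside its range is refused whole. "fingers" is the opening, from 0 (shut) to 1 (fully open), set as the call begins (left out, the last holds). The fingers move at their own pace and stop on an object; "force" is the grip in N (left out, the last holds). Time passes only in rows, so rows that repeat a pose let the fingers close. It gives the time, the measured TCP pose, the force and the opening at its end, in the units of the state.
- robot.observe(): the state, without advancing time (a new reading comes with each control period).
- robot.grab_frame(name): name is "scene" or "top" or "wrist"; returns (picture, depth): 400x640x3 uint8, red, green, blue; 400x640 float32, m along the optical axis (not along the pixel's ray), 0 where there is no reading.
- robot.camera_model(name): a dict with "fx", "fy", "cx", "cy" (pixels), "xyz" and "orientation" of the camera in the world; the wrist camera has in their place "T_tool_cam" (4x4, takes a point from camera to tool coordinates, whose origin is the TCP and whose axes are the tool frame's). Camera axes: x right, y down, z forward; pixel columns grow to the right and rows downward; lengths in m; the calibration is good to about 2 mm. A picture is of the moment at which its call begins: read the wrist's pose just before it. camera_model takes no time and is no camera call.
- robot.job_done(): hands the job in, once; it reports no verdict.
The state is a dict: "time_s": time; "joints": joint angles; "joint_vel": joint speeds; "joint_torque": joint torques, N m; "tool_pos": TCP position; "orientation": TCP orientation; "contact_force": force on the tool from outside, world axes, zero at the start; "moment": the same for the moment, N m; "grip_width": opening from 0.0 (shut) to 1.0 (fully open).
Only numpy, scipy, OpenCV 4.12 (cv2) and the standard library are available. Lean on these libraries where they do the work, as an engineer would, in place of code of your own. Each camera call takes 0.05 s, during which the arm holds its last target. There are 200 camera calls.

## Working session

There is one attempt and no reset: what is moved stays moved. The work goes in short steps, Python scripts to look and compute and a tool call to move; the robot and the scene stay as the last step left them, time stands still between calls to the robot, and variables do not carry over. Pictures are saved under pics/ and viewed, about 8 in all and at most 12, crops included, and the job is handed in when it is done.

Besides the shell and the picture viewer there is one more tool, called after "Request:" as name(argument=value, ...) on one line, values as JSON. step_arm: Moves the arm, as the interface text tells. Its arguments: {"type":"object","properties":{"series":{"type":"string"},"fingers":{"type":"number"},"force":{"type":"number"}},"required":["series"]}

```bash
mkdir -p pics
cat > h.py <<'E'
import numpy as np,cv2
from plant import robot
def world(name,u,v,d):
    m=robot.camera_model(name)
    p=np.array([(u-m["cx"])/m["fx"]*d,(v-m["cy"])/m["fy"]*d,d])
    if "xyz" in m: return np.array(m["orientation"])@p+np.array(m["xyz"])
    s=robot.observe(); T=np.array(m["T_tool_cam"]); q=T[:3,:3]@p+T[:3,3]
    return np.array(s["orientation"])@q+np.array(s["tool_pos"])
E
python3 - <<'E'
from h import *
for n in ("scene","top"):
    p,d=robot.grab_frame(n); cv2.imwrite(f"pics/{n}0.png",p[...,::-1]); np.save(f"{n}0.npy",d)
    m=robot.camera_model(n); print(n,m)
s=robot.observe();print(s["time_s"],s["tool_pos"],s["orientation"],s["contact_force"])
E
```

```text
scene {'fx': 361.852575065499, 'fy': 361.852575065499, 'cx': 316.62378279946023, 'cy': 199.83199625979952, 'xyz': array([0.14265194, 0.43167902, 0.87176973]), 'orientation': array([[-0.81020217, -0.44123857,  0.38585097],
       [-0.58613785,  0.61421669, -0.52837514],
       [-0.00385662, -0.65425254, -0.75626632]])}
top {'fx': 427.5413087032987, 'fy': 427.5413087032987, 'cx': 315.3853494497171, 'cy': 204.21576915932917, 'xyz': array([ 0.35214286, -0.09872942,  1.19740708]), 'orientation': array([[-0.0131031 , -0.9899224 ,  0.14100334],
       [-0.99986912,  0.0143098 ,  0.00754737],
       [-0.00948904, -0.14088599, -0.98998035]])}
0.1 [ 0.17372796 -0.59996132  0.30321226] [[ 2.78063011e-01 -9.60562772e-01 -3.50423920e-04]
 [-9.60561793e-01 -2.78063228e-01  1.37238453e-03]
 [-1.41570149e-03 -4.50055454e-05 -9.99998997e-01]] [ 0.12839956 -0.22504155  0.00371178]
```

View pics/scene0.png

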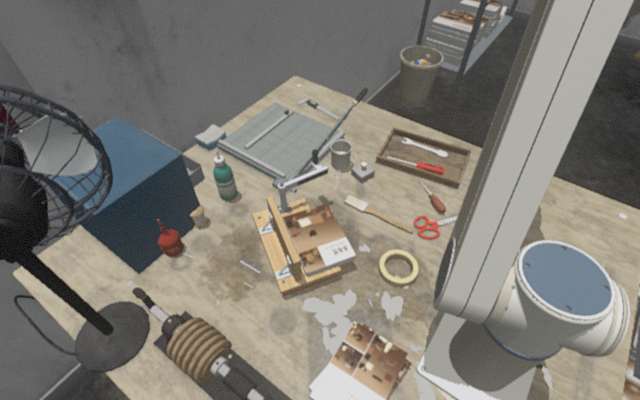

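View pics/top0.png

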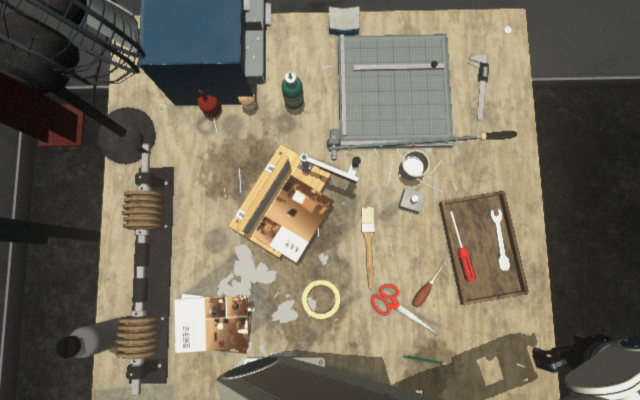

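The stand is at about (285,205) in the top view, with its fence on the upper left. The book overhangs to the lower right and the keeper sticks out from (305,160) to (357,175), knob at (355,162). Next, an enlarged crop.

Run:
```python
from h import *
p=cv2.imread("pics/top0.png")[135:270,220:380]
cv2.imwrite("pics/topc.png",cv2.resize(p,None,fx=5,fy=5,interpolation=cv2.INTER_CUBIC)[:600])
p=cv2.imread("pics/scene0.png")[140:300,240:380]
d=np.load("top0.npy");print(d[135:270:6,220:380:8].shape)
np.set_printoptions(linewidth=250,precision=3,suppress=True)
# height map
m=robot.camera_model("top")
v,u=np.mgrid[0:400,0:640]
P=np.stack([(u-m["cx"])/m["fx"]*d,(v-m["cy"])/m["fy"]*d,d],-1)@np.array(m["orientation"]).T+m["xyz"]
np.save("P.npy",P)
print((P[140:270:6,228:364:6,2]*1000).astype(int))
```

```text
(23, 20)
[[   3    0   -2    0   -2    1    1    0    0    1    0    3    3    0   -3   -1    1   54   49   31   31   25   32]
 [   0   -7   -1    1   -1   -3    0    3    0   44    1    0    1    0    1    1    0   30   32   61   62   68   71]
 [   1   -1   -3    0    1    0    0    0   47   45   43   42   -2   -3    1   -1    0    0   45    1    0    0   -3]
 [   1    1   -2    0   -3   -5   -2    1   45  141  139   43  150  148   -7   -2    0    2   45   -3   -1  187   -1]
 [  -1    1    0    3    1    1    2   50   44  140  103   41   52  103  135  141  147    1   -4    0    0  182   -2]
 [   2    1    0   -1   -3    0   41   46  141  127   56   47   46   46   45   41  133  142  144    0   -1  143   -1]
 [   5    3   -5    0   -4   -1   44  139  139   81   44   43   45   48   42   42   48   -1    0  144  149  143    1]
 [   1   -1   -4   -3    0   41   41  138  109   44   67   66   70   44   44   42   40   -1    0   -2   -1  137   -3]
 [   0    0    2   -2   45   44  139  132   66   66   67   65   67   67   66   42   -3    0    0    1    0   -1    0]
 [   0   -3   -3    6   43  1
[... 805 characters left out ...]
 -2   -2   40   42   64   65   69   63   67   65   62   66   67   67   -2    0    0   -2    0    1   -2    2]
 [  -3   -1    1    0    2   43   63   64   65   68   67   66   68   65    0    0   -1   -2   -2    1    0    0   -1]
 [  -1   -2   -1    1    0    4   42   43   69   68   65   63   67    0    1   -3    0    2    0   -3   -2    0    0]
 [   0   -5    0    1   -6    0    1   -1   42    2   66   68   65    0    0    1    0   -2   -6   -4    0    3   -3]
 [  -3   -2 1197    3   -2   -1    0    0    0   -3   -3   70    0    1    3    0    2    0   -1   -1    1    1    2]
 [  -5    1    0    0    0   -3   -1   -1    2   -1   -2    0    0    0   -3    1    1    0   -2    0    0    0    0]]
```

View pics/topc.png

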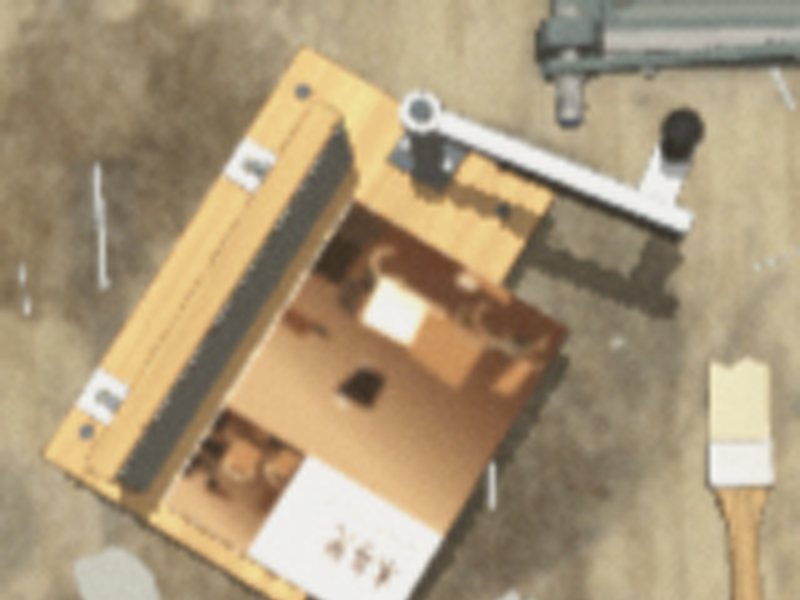

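Run:
```python
from h import *
np.set_printoptions(precision=4,suppress=True)
P=np.load("P.npy"); R=np.zeros(P.shape[:2],bool); R[135:272,222:372]=1
Z=P[...,2]
def rect(mask):
    mask=mask.astype(np.uint8); n,l,st,c=cv2.connectedComponentsWithStats(mask)
    k=1+np.argmax(st[1:,4]); q=(P[l==k][:,:2]*1000).astype(np.float32)
    r=cv2.minAreaRect(q); print(r, len(q)); return cv2.boxPoints(r),(l==k)
print("book");b,_=rect(R&(Z>.056)&(Z<.078)); print(b)
L=R.copy(); L[:,302:]=0
print("fence");f,fm=rect(L&(Z>.133)&(Z<.148)); print(f)
print("bed (all)"); e,_=rect(R&(Z>.036)&(Z<.052)); print(e)
K=R&(Z>.125)&(Z<.165); K[:,:298]=0
print("keeper"); k,_=rect(K);print(k)
for (u,v) in [(304,156.5),(356,161),(357,163),(326,167),(355,178)]:
    d=np.load("top0.npy"); print(u,v,P[int(v),int(u)])
print("knob", np.median(P[157:166,352:360][Z[157:166,352:360]>.17],axis=0))
print("post", P[150:162,299:309][Z[150:162,299:309]>.13].mean(0))
```

```text
book
((478.38690185546875, -30.137069702148438), (138.56361389160156, 193.45449829101562), 57.93323516845703) 3735
[[ 359.6351  -37.4954]
 [ 523.5742 -140.2017]
 [ 597.1387  -22.7788]
 [ 433.1996   79.9276]]
fence
((534.4129638671875, 41.93873596191406), (19.841672897338867, 219.1491241455078), 57.82624053955078) 647
[[436.3822  91.8886]
 [621.8782 -24.8058]
 [632.4437  -8.0111]
 [446.9477 108.6833]]
bed (all)
((531.2755126953125, 7.6491851806640625), (166.12127685546875, 270.1723937988281), 57.88430404663086) 2050
[[ 372.7031    9.1148]
 [ 601.5327 -134.5172]
 [ 689.8479    6.1836]
 [ 461.0183  149.8156]]
keeper
((606.9495239257812, -131.2451629638672), (156.78134155273438, 46.228057861328125), 67.11886596679688) 512
[[ 555.1743 -194.4803]
 [ 597.7649 -212.4548]
 [ 658.7247  -68.01  ]
 [ 616.1342  -50.0356]]
304 156.5 [ 0.6249 -0.0636  0.1473]
356 161 [ 0.5998 -0.1905  0.1889]
357 163 [ 0.5954 -0.193   0.1866]
326 167 [ 0.5962 -0.1187  0.1454]
355 178 [ 0.5663 -0.1906  0.1481]
knob [ 0.6001 -0.1904  0.1895]
post [ 0.6206 -0.0634  0.147 ]
```

Request:
step_arm(series="-390 -370 0 -0.73;-390 -370 0 -0.73;-390 -370 0 -0.73;-390 -370 0 -0.73;-390 -370 0 -0.73;-390 -370 0 -0.73;-390 -370 0 -0.73;-390 -370 0 -0.73;-390 -370 0 -0.73;-390 -370 0 -0.73;-390 -370 0 -0.73;-390 -370 0 -0.73", fingers=0.6)

```text
time_s: 1.1
tool_pos: [0.4036, -0.1541, 0.3038]
orientation: [[0.848, -0.531, -0.0], [-0.531, -0.848, 0.001], [-0.001, -0.001, -1.0]]
contact_force: [1.1, -0.0, -0.4]
grip_width: 0.6
```

```bash
cat >> h.py <<'E'
ex=np.array([.5314,.8471]);ey=np.array([-.8471,.5314]);O=np.array([.5298,.0341])
def st(p): p=np.asarray(p); q=p[:2]-O; return np.array([q@ex,q@ey,p[2]])*1000
def show():
    s=robot.observe(); R=np.array(s["orientation"]); f=s["contact_force"]
    print("t",s["time_s"],"stand mm",st(s["tool_pos"]).round(1),"yaw err (world)",round(float(np.arctan2(R[1,0],R[0,0])-np.arctan2(-ey[1],-ey[0])),4),"F ex,ey,z",np.round([f[:2]@ex,f[:2]@ey,f[2]],1),"grip",s["grip_width"], "j",np.round(s["joints"],2))
E
python3 -c "
from h import *
show();print(robot.finger_overhang)"
```

```text
t 1.1 stand mm [-226.5    6.9  303.8] yaw err (world) 0.0011 F ex,ey,z [ 0.6 -1.  -0.4] grip 0.6003452403813584 j [-0.39  0.14  2.04  0.    0.97  0.17]
0.0726
```

Request:
step_arm(series="-2 -36 0 0;-2 -36 40 0;-2 -36 80 0;-2 -36 120 0;-2 -36 160 0;-2 -36 190 0;-2 -36 210 0;-2 -36 210 0")

```text
time_s: 1.77
tool_pos: [0.4187, -0.1215, 0.0904]
orientation: [[0.848, -0.53, -0.007], [-0.53, -0.848, 0.004], [-0.008, 0.001, -1.0]]
contact_force: [-0.0, 0.4, -0.7]
grip_width: 0.6
```

```bash
python3 -c "
from h import *
show()
p,d=robot.grab_frame('scene');cv2.imwrite('pics/s1.png',cv2.resize(p[130:310,220:440,::-1],None,fx=3,fy=3))"
```

```text
t 1.7667 stand mm [-190.9   11.5   90.4] yaw err (world) 0.0011 F ex,ey,z [ 0.3  0.3 -0.7] grip 0.5999174437508628 j [-0.31  0.56  2.14  0.    0.45  0.25]
```

View pics/s1.png

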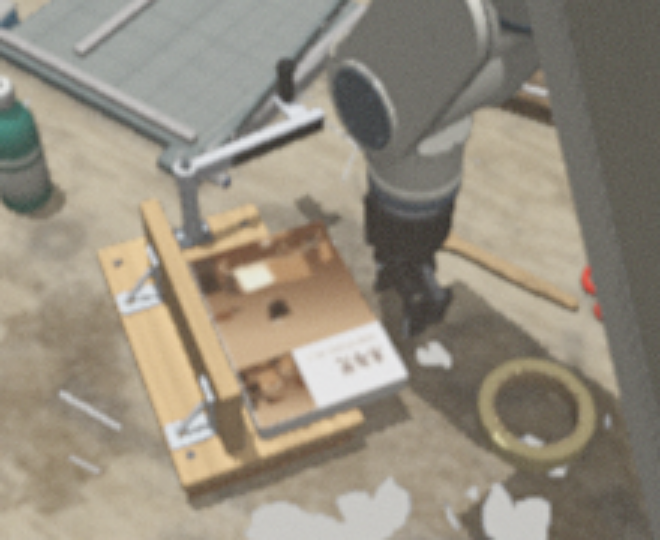

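The fingers, at about (410,300), stand in front of the overhanging spine and are clear of the bench. Next I push the book gently to the fence.

Request:
step_arm(series="2 -8 0 0;2 -16 0 0;2 -21 0 0;2 -24 0 0;2 -27 0 0;2 -29 0 0;2 -31 0 0;2 -33 0 0;2 -35 0 0;2 -37 0 0;2 -38 0 0;2 -39 0 0")

```text
time_s: 2.82
tool_pos: [0.4419, -0.0897, 0.092]
orientation: [[0.848, -0.53, -0.006], [-0.53, -0.848, 0.003], [-0.006, 0.0, -1.0]]
contact_force: [-1.9, -2.5, 0.9]
grip_width: 0.601
```

```bash
python3 -c "
from h import *
show()"
```

```text
t 2.8167 stand mm [-151.6    8.7   92. ] yaw err (world) 0.0011 F ex,ey,z [-3.1  0.2  0.9] grip 0.6008973045261786 j [-0.23  0.57  2.11  0.    0.48  0.33]
```

Request:
step_arm(series="0 -1 0 0;0 -2 0 0;0 -2 0 0")

```text
time_s: 3.07
tool_pos: [0.4423, -0.0885, 0.092]
orientation: [[0.848, -0.53, -0.007], [-0.53, -0.848, 0.003], [-0.007, 0.002, -1.0]]
contact_force: [-5.4, -9.5, 3.8]
grip_width: 0.598
```

Request:
step_arm(series="0 -1 0 0;0 -2 0 0;0 -2 0 0")

```text
time_s: 3.32
tool_pos: [0.4424, -0.0882, 0.092]
orientation: [[0.848, -0.531, -0.009], [-0.531, -0.848, 0.001], [-0.008, 0.004, -1.0]]
contact_force: [-7.8, -21.2, 5.2]
grip_width: 0.6
```

```bash
python3 -c "
from h import *
show()"
```

```text
t 3.3167 stand mm [-150.    9.   92.] yaw err (world) 0.0009 F ex,ey,z [-22.1  -4.6   5.2] grip 0.6003395427625299 j [-0.22  0.57  2.1  -0.    0.48  0.34]
```

Request:
step_arm(series="0 -1.5 0 0;0 -1.2 -2 0;0 -1 -4 0;0 -0.8 -6 0;0 -0.7 -8 0;0 -0.6 -10 0;0 -0.6 -12 0")

```text
time_s: 3.9
tool_pos: [0.4421, -0.0878, 0.1037]
orientation: [[0.847, -0.531, -0.01], [-0.531, -0.847, 0.001], [-0.01, 0.004, -1.0]]
contact_force: [-2.2, -4.7, -0.5]
grip_width: 0.599
```

```bash
python3 -c "
from h import *
show()
p,d=robot.grab_frame('scene');cv2.imwrite('pics/s2.png',cv2.resize(p[170:300,240:400,::-1],None,fx=4,fy=4))"
```

```text
t 3.9 stand mm [-149.9    9.5  103.7] yaw err (world) 0.0004 F ex,ey,z [-5.1 -0.7 -0.5] grip 0.5987671626754156 j [-0.22  0.54  2.1  -0.    0.51  0.34]
```

View pics/s2.png

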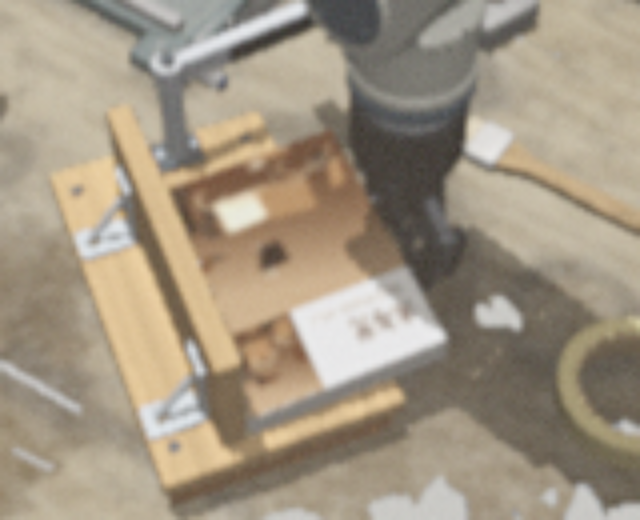

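The book is at the fence, and its spine end looks slightly raised. I'll measure the tilt from depth.

```bash
cat >> h.py <<'E'
def book(cam="scene",ylo=50,yhi=100,pr=True):
    p,d=robot.grab_frame(cam); m=robot.camera_model(cam); v,u=np.mgrid[0:400,0:640]
    P=np.stack([(u-m["cx"])/m["fx"]*d,(v-m["cy"])/m["fy"]*d,d],-1)@np.array(m["orientation"]).T+m["xyz"]
    Q=P[d>0]-np.r_[O,0]; S=np.stack([Q[:,:2]@ex,Q[:,:2]@ey,Q[:,2]],1)*1000
    S=S[(S[:,1]>ylo)&(S[:,1]<yhi)&(S[:,0]>-175)&(S[:,0]<-2)&(S[:,2]>50)&(S[:,2]<215)]
    b=np.arange(-175,0,15)
    for a in b:
        k=(S[:,0]>=a)&(S[:,0]<a+15)
        if k.sum(): print(int(a+7),np.percentile(S[k,2],[10,50,90]).round(),k.sum(),end="; ")
    print()
    return p,S
E
python3 -c "
from h import *
book()"
```

```text
-168 [110. 135. 140.] 4; -153 [ 92. 136. 142.] 91; -138 [ 78. 107. 138.] 103; -123 [77. 79. 81.] 97; -108 [76. 78. 79.] 96; -93 [75. 76. 78.] 96; -78 [73. 75. 77.] 94; -63 [72. 74. 76.] 99; -48 [71. 73. 74.] 98; -33 [69. 71. 73.] 100; -18 [68. 70. 72.] 97; -3 [67. 69. 70.] 19;
```

Request:
step_arm(series="0 -1 -3 0;0 -0.8 -6 0;0 -0.7 -9 0;0 -0.8 -13 0;0 -1 -17 0;0 -1.4 -21 0;0 -1.9 -25 0;0 -2.4 -28 0;0 -3 -31 0;0 -3.7 -35 0")

```text
time_s: 4.83
tool_pos: [0.4435, -0.0855, 0.139]
orientation: [[0.848, -0.53, -0.012], [-0.53, -0.848, 0.0], [-0.01, 0.006, -1.0]]
contact_force: [-5.2, -15.1, -1.0]
grip_width: 0.6
```

```bash
python3 -c "
from h import *
show();book()"
```

```text
t 4.8333 stand mm [-147.1    9.5  139. ] yaw err (world) 0.0015 F ex,ey,z [-15.5  -3.6  -1. ] grip 0.5997398400374953 j [-0.22  0.47  2.09 -0.    0.59  0.35]
-153 [127. 168. 177.] 80; -138 [ 78. 147. 174.] 130; -123 [77. 78. 80.] 94; -108 [75. 77. 78.] 95; -93 [74. 76. 77.] 96; -78 [73. 74. 76.] 98; -63 [71. 73. 75.] 96; -48 [70. 72. 74.] 99; -33 [69. 71. 73.] 101; -18 [68. 70. 72.] 101; -3 [67. 69. 70.] 20;
```

Slipped: book tilted only 5° while finger slid up. I lower it with the finger, then repeat with a firmer press.

Request:
step_arm(series="0 0 2 0;0 0.5 5 0;0 1 8 0;0 1.7 12 0;0 2.4 16 0;0 3 20 0;0 3 25 0;0 3 30 0;0 3 36 0;0 3 42 0;0 3 46 0;0 3 46 0")

```text
time_s: 5.88
tool_pos: [0.4409, -0.088, 0.0925]
orientation: [[0.848, -0.53, -0.014], [-0.53, -0.848, 0.0], [-0.012, 0.007, -1.0]]
contact_force: [-1.0, -0.9, -0.5]
grip_width: 0.604
```

```bash
python3 -c "
from h import *
show();book()"
```

```text
t 5.8833 stand mm [-150.7   10.4   92.5] yaw err (world) 0.0015 F ex,ey,z [-1.3  0.4 -0.5] grip 0.6040804475290705 j [-0.22  0.56  2.11 -0.01  0.49  0.34]
-168 [ 81. 112. 127.] 10; -153 [ 80. 126. 131.] 88; -138 [ 67.  89. 127.] 103; -123 [67. 69. 70.] 93; -108 [66. 68. 70.] 92; -93 [67. 69. 71.] 94; -78 [66. 68. 70.] 93; -63 [67. 69. 70.] 96; -48 [66. 68. 70.] 94; -33 [67. 68. 70.] 102; -18 [67. 69. 70.] 95; -3 [66. 69. 71.] 18;
```

Request:
step_arm(series="0 -1.5 0 0;0 -2.5 0 0;0 -2.7 0 0;0 -2.7 -2 0;0 -2.6 -4 0;0 -2.5 -6 0;0 -2.4 -8 0;0 -2.4 -10 0")

```text
time_s: 6.6
tool_pos: [0.4412, -0.0868, 0.103]
orientation: [[0.847, -0.531, -0.016], [-0.531, -0.848, -0.0], [-0.013, 0.009, -1.0]]
contact_force: [-4.8, -10.1, -0.3]
grip_width: 0.605
```

Request:
step_arm(series="0 -1.7 -2 0;0 -1.7 -4 0;0 -1.7 -6 0;0 -1.7 -8 0")

```text
time_s: 6.93
tool_pos: [0.4414, -0.0862, 0.1111]
orientation: [[0.847, -0.531, -0.017], [-0.531, -0.847, -0.001], [-0.014, 0.01, -1.0]]
contact_force: [-4.1, -11.6, -1.6]
grip_width: 0.602
```

```bash
python3 -c "
from h import *
show();book()"
```

```text
t 6.9333 stand mm [-148.8   10.9  111.1] yaw err (world) 0.0006 F ex,ey,z [-12.   -2.7  -1.6] grip 0.6024823011685932 j [-0.22  0.52  2.1  -0.01  0.53  0.35]
-168 [110. 124. 139.] 2; -153 [ 98. 144. 149.] 88; -138 [ 85. 119. 148.] 118; -123 [83. 85. 87.] 99; -108 [80. 83. 85.] 100; -93 [78. 81. 83.] 99; -78 [77. 79. 81.] 96; -63 [75. 77. 79.] 100; -48 [72. 75. 77.] 102; -33 [71. 73. 75.] 102; -18 [69. 71. 73.] 99; -3 [68. 70. 72.] 21;
```

Request:
step_arm(series="0 -1.7 -2 0;0 -1.7 -4 0;0 -1.8 -6 0;0 -1.9 -8 0;0 -2 -10 0;0 -2.1 -12 0")

```text
time_s: 7.48
tool_pos: [0.4418, -0.0856, 0.1235]
orientation: [[0.848, -0.53, -0.019], [-0.53, -0.848, -0.002], [-0.015, 0.012, -1.0]]
contact_force: [-5.2, -14.7, -0.3]
grip_width: 0.599
```

```bash
python3 -c "
from h import *
show();book()"
```

```text
t 7.4833 stand mm [-148.2   11.   123.5] yaw err (world) 0.0011 F ex,ey,z [-15.2  -3.4  -0.3] grip 0.5993560029522134 j [-0.21  0.5   2.1  -0.01  0.56  0.35]
-153 [110. 153. 162.] 86; -138 [ 98. 142. 161.] 105; -123 [93. 96. 98.] 106; -108 [91. 93. 95.] 99; -93 [87. 89. 91.] 101; -78 [84. 86. 88.] 100; -63 [81. 83. 85.] 106; -48 [77. 80. 82.] 100; -33 [74. 76. 78.] 101; -18 [70. 73. 75.] 103; -3 [68. 70. 72.] 20;
```

Request:
step_arm(series="0 -1.9 -3 0;0 -2.2 -6 0;0 -2.6 -9 0;0 -3.1 -12 0;0 -3.7 -15 0;0 -4.2 -18 0;0 -4.8 -21 0;0 -5.4 -24 0;0 -6.2 -27 0;0 -7 -30 0")

```text
time_s: 8.37
tool_pos: [0.4448, -0.0808, 0.1539]
orientation: [[0.848, -0.53, -0.021], [-0.53, -0.848, -0.004], [-0.016, 0.015, -1.0]]
contact_force: [-6.9, -13.7, 3.3]
grip_width: 0.602
```

```bash
python3 -c "
from h import *
show();book()"
```

```text
t 8.3667 stand mm [-142.5   10.9  153.9] yaw err (world) 0.0018 F ex,ey,z [-15.3  -1.5   3.3] grip 0.6017387501449634 j [-0.2   0.44  2.09 -0.01  0.64  0.37]
-153 [139. 173. 191.] 49; -138 [139. 182. 192.] 122; -123 [123. 126. 176.] 91; -108 [117. 120. 123.] 114; -93 [110. 113. 116.] 115; -78 [103. 105. 109.] 112; -63 [ 96.  98. 102.] 107; -48 [88. 92. 96.] 111; -33 [81. 85. 88.] 110; -18 [74. 78. 80.] 109; -3 [70. 72. 74.] 21;
```

Request:
step_arm(series="0 -2 -3 0;0 -3.2 -6 0;0 -4.3 -9 0;0 -5.4 -12 0;0 -7.2 -16 0;0 -9.2 -20 0;0 -11.2 -24 0;0 -13.6 -28 0;0 -16.2 -32 0;0 -19.2 -36 0;0 -22.6 -40 0;0 -26 -44 0")

```text
time_s: 9.42
tool_pos: [0.4589, -0.0594, 0.1987]
orientation: [[0.848, -0.53, -0.022], [-0.53, -0.848, -0.006], [-0.016, 0.017, -1.0]]
contact_force: [-4.3, -4.8, 5.1]
grip_width: 0.599
```

```bash
python3 -c "
from h import *
show();book()"
```

```text
t 9.4167 stand mm [-116.9   10.4  198.7] yaw err (world) 0.0015 F ex,ey,z [-6.3  1.1  5.1] grip 0.599148617618929 j [-0.15  0.36  2.04 -0.01  0.76  0.42]
-123 [183. 188. 210.] 37; -108 [150. 186. 211.] 74; -93 [157. 160. 163.] 100; -78 [143. 150. 156.] 133; -63 [126. 133. 140.] 136; -48 [109. 117. 122.] 129; -33 [ 91. 100. 107.] 125; -18 [76. 82. 89.] 119; -3 [66. 71. 74.] 24;
```

Request:
step_arm(series="0 -4 -3 0;0 -7.5 -6 0;0 -11 -9 0;0 -15 -12 0;0 -19 -15 0;0 -23 -17 0;0 -27 -20 0;0 -31 -22 0;0 -35 -24 0;0 -39 -26 0;0 -43 -28 0;0 -47 -30 0")

```text
time_s: 10.47
tool_pos: [0.4852, -0.0184, 0.2285]
orientation: [[0.848, -0.53, -0.022], [-0.53, -0.848, -0.005], [-0.016, 0.016, -1.0]]
contact_force: [0.1, -0.2, -0.8]
grip_width: 0.598
```

```bash
python3 -c "
from h import *
show();p,S=book();cv2.imwrite('pics/s3.png',cv2.resize(p[130:290,220:400,::-1],None,fx=3,fy=3))"
```

```text
t 10.4667 stand mm [-68.2   9.9 228.5] yaw err (world) 0.0017 F ex,ey,z [-0.1 -0.2 -0.8] grip 0.5984895870959193 j [-0.06  0.34  1.98 -0.01  0.84  0.5 ]
-78 [191. 212. 214.] 5; -63 [178. 180. 214.] 27; -48 [180. 182. 184.] 106; -33 [150. 169. 184.] 175; -18 [ 99. 119. 141.] 175; -3 [74. 86. 92.] 40;
```

View pics/s3.png

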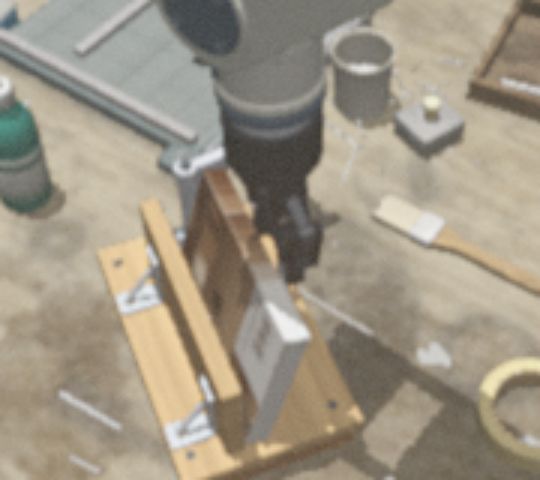

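The book stands at about 73°, its spine at (270,260) and its foot at the fence. The fingers are behind it. Next I push slowly the rest of the way.

Request:
step_arm(series="0 -3 -2 0;0 -6 -3 0;0 -9 -4 0;0 -12 -4 0;0 -15 -5 0;0 -18 -5 0;0 -21 -5 0;0 -24 -5 0;0 -26 -5 0;0 -28 -5 0;0 -30 -5 0;0 -31 -5 0")

```text
time_s: 11.52
tool_pos: [0.5024, 0.0085, 0.2334]
orientation: [[0.848, -0.529, -0.021], [-0.53, -0.848, -0.005], [-0.015, 0.015, -1.0]]
contact_force: [-0.0, 0.8, -0.2]
grip_width: 0.6
```

```bash
python3 -c "
from h import *
show();book()"
```

```text
t 11.5167 stand mm [-36.3   9.6 233.4] yaw err (world) 0.002 F ex,ey,z [ 0.7  0.5 -0.2] grip 0.5999762422779502 j [-0.    0.35  1.94 -0.01  0.87  0.56]
-93 [50. 50. 50.] 1; -78 [50. 50. 50.] 1; -33 [181. 181. 181.] 1; -18 [183. 184. 186.] 105; -3 [180. 184. 186.] 73;
```

Request:
step_arm(series="0 -1 0 0;0 -2 0 0;0 -3 0 0;0 -4 0 0;0 -4 0 0")

```text
time_s: 11.98
tool_pos: [0.5047, 0.012, 0.2334]
orientation: [[0.848, -0.529, -0.02], [-0.53, -0.848, -0.005], [-0.015, 0.015, -1.0]]
contact_force: [-0.6, -0.5, 0.3]
grip_width: 0.598
```

```bash
python3 -c "
from h import *
show()
m=robot.camera_model('scene')
p,d=robot.grab_frame('scene');v,u=np.mgrid[0:400,0:640]
P=np.stack([(u-m['cx'])/m['fx']*d,(v-m['cy'])/m['fy']*d,d],-1)@np.array(m['orientation']).T+m['xyz']
Q=P-np.r_[O,0];S=np.stack([Q[...,:2]@ex,Q[...,:2]@ey,Q[...,2]],-1)*1000
k=(S[...,2]>178)&(S[...,2]<190)&(abs(S[...,0]+10)<40)&(S[...,1]<125)&(S[...,1]>-120)
for a in range(-120,125,20):
  j=k&(S[...,1]>a)&(S[...,1]<a+20)
  if j.sum()>3: print(a,np.percentile(S[j][:,0],[3,97]).round(1),j.sum())
print(np.percentile(S[k][:,1],[1,99]))
# end face nearest +y
k=(S[...,1]>95)&(S[...,1]<112)&(S[...,0]>-60)&(S[...,0]<5)&(S[...,2]>50)
for a in range(50,180,20):
  j=k&(S[...,2]>a)&(S[...,2]<a+20)
  if j.sum()>2: print('end z',a,np.percentile(S[j][:,0],[3,97]).round(1),j.sum())
"
```

```text
t 11.9833 stand mm [-32.1   9.5 233.4] yaw err (world) 0.002 F ex,ey,z [-0.7  0.2  0.3] grip 0.5984268836170713 j [ 0.    0.36  1.94 -0.01  0.87  0.56]
-100 [-14.7   1.4] 13
-80 [-18.7   1.5] 52
-60 [-20.1   1. ] 55
-40 [-19.5   1.8] 56
-20 [-34.2   1.6] 72
0 [-19.1   1.7] 61
20 [-20.1   1.4] 68
40 [-36.2   1.5] 88
60 [-19.5   1.5] 68
80 [-19.7   1.5] 76
100 [-19.4   1.2] 36
[-82.49490946 106.36739976]
end z 50 [-19.9   2.5] 38
end z 70 [-18.1   4.7] 37
end z 90 [-18.1   3.9] 39
end z 110 [-18.7   3.3] 42
end z 130 [-19.2   4.5] 53
end z 150 [-19.6   1.7] 51
end z 170 [-19.7   1.6] 77
```

Request:
step_arm(series="0 8 0 0;0 20 0 0;0 40 0 0;0 60 -20 0;0 90 -57 0;30 120 -62 0;65 120 -62 0;100 120 -62 0;140 120 -62 0;170 120 -62 0;188 120 -62 0;188 120 -62 0", fingers=0.8)

```text
time_s: 13.03
tool_pos: [0.6035, -0.192, 0.2941]
orientation: [[0.847, -0.531, -0.019], [-0.531, -0.847, -0.006], [-0.013, 0.015, -1.0]]
contact_force: [-0.1, 0.7, 0.5]
grip_width: 0.798
```

```bash
python3 -c "
from h import *
show()
p,d=robot.grab_frame('wrist');cv2.imwrite('pics/w1.png',p[...,::-1]);np.save('w1.npy',d)
m=robot.camera_model('wrist');print(m['T_tool_cam'])
p,d=robot.grab_frame('scene');cv2.imwrite('pics/s4.png',cv2.resize(p[130:290,220:400,::-1],None,fx=3,fy=3))"
```

```text
t 13.0333 stand mm [-152.4 -182.6  294.1] yaw err (world) 0.0004 F ex,ey,z [0.5 0.5 0.5] grip 0.7978191059313501 j [-0.32  0.45  1.61 -0.01  1.1   0.24]
[[ 9.99999834e-01 -4.68896971e-04  3.34335485e-04  5.92641511e-05]
 [ 3.35307429e-04  9.46076948e-01  3.23941810e-01 -8.50038694e-02]
 [-4.68202428e-04 -3.23941644e-01  9.46076948e-01 -6.99872711e-02]
 [ 0.00000000e+00  0.00000000e+00  0.00000000e+00  1.00000000e+00]]
```

View pics/w1.png

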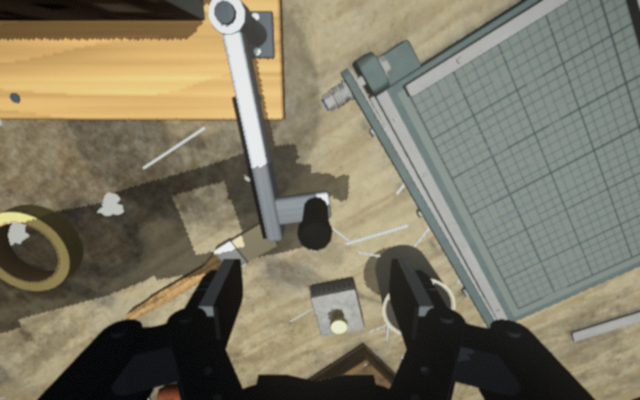

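View pics/s4.png

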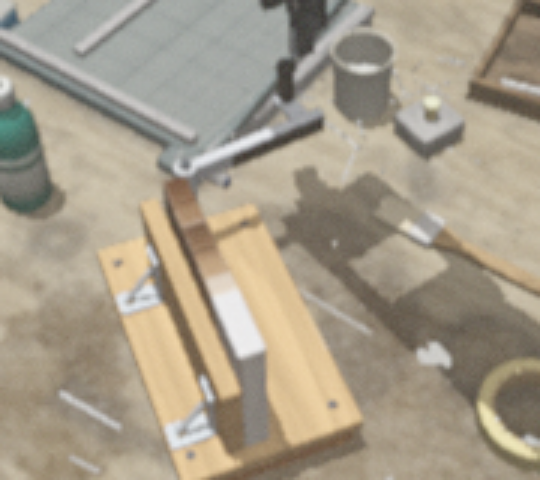

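The book stands leaning on the fence. The knob is at (315,235) in the wrist view, midway between the fingers. I'll measure where it is.

```bash
python3 -c "
from h import *
d=np.load('w1.npy')
for u,v in [(305,238),(315,238),(325,238),(315,228),(315,245)]:
  w=world('wrist',u,v,float(d[v,u])); print(u,v,d[v,u],st(w).round(1))
"
```

```text
305 238 0.19218001 [-151.9 -171.4  189.1]
315 238 0.18898779 [-150.4 -177.2  191.9]
325 238 0.19051129 [-151.1 -182.8  190.5]
315 228 0.18943979 [-145.3 -177.1  189.6]
315 245 0.1928956 [-156.  -177.1  189.8]
```

Request:
step_arm(series="-5 -2.5 0 0;-5 -2.5 25 0;-5 -2.5 45 0;-5 -2.5 60 0;-5 -2.5 67 0;-5 -2.5 67 0")

```text
time_s: 13.63
tool_pos: [0.5944, -0.1844, 0.2253]
orientation: [[0.848, -0.53, -0.026], [-0.53, -0.848, -0.003], [-0.02, 0.016, -1.0]]
contact_force: [-0.5, 0.1, 0.3]
grip_width: 0.798
```

Request:
step_arm(series="0 0 0 0;0 0 0 0;0 0 0 0;0 0 0 0;0 0 0 0;0 0 0 0", fingers=0, force=25)

```text
time_s: 14.13
tool_pos: [0.5951, -0.1849, 0.2266]
orientation: [[0.848, -0.53, -0.024], [-0.53, -0.848, -0.004], [-0.018, 0.016, -1.0]]
contact_force: [0.1, -2.2, 6.1]
grip_width: 0.219
```

```bash
python3 -c "
from h import *
show()
s=robot.observe();p=st(s['tool_pos'])
# contact point axis
R=np.array(s['orientation']);g=np.array(s['tool_pos'])+R[:,2]*.054
q=st(g);print('grasp',q)
h=np.array([-33.5,-130]);r=q[:2]-h;print(np.hypot(*r))
a0=np.arctan2(r[1],r[0])%(2*np.pi);a1=np.arctan2(126,-33);print('angle',a0-a1)
rad=np.hypot(*r)
for i,a in enumerate(np.arange(0,a0-a1+.0001,(a0-a1)/34)):
  n=h+rad*np.array([np.cos(a0-a),np.sin(a0-a)])-q[:2]
  print(i,round(-n[1],1),round(-n[0],1),end='; ')
"
```

```text
t 14.1333 stand mm [-150.8 -171.7  226.6] yaw err (world) 0.0014 F ex,ey,z [-1.8 -1.2  6.1] grip 0.21946081215580215 j [-0.32  0.52  1.68 -0.01  0.97  0.25]
grasp [-151.64803712 -170.70747587  172.58611719]
124.96422394501664
angle 1.646453047690587
0 -0.0 0.0; 1 -5.8 1.8; 2 -11.6 3.4; 3 -17.5 4.6; 4 -23.5 5.6; 5 -29.5 6.3; 6 -35.6 6.7; 7 -41.6 6.8; 8 -47.7 6.6; 9 -53.7 6.1; 10 -59.7 5.4; 11 -65.6 4.3; 12 -71.5 3.0; 13 -77.4 1.3; 14 -83.1 -0.6; 15 -88.7 -2.8; 16 -94.3 -5.2; 17 -99.7 -8.0; 18 -104.9 -11.0; 19 -110.1 -14.2; 20 -115.0 -17.7; 21 -119.8 -21.4; 22 -124.4 -25.3; 23 -128.8 -29.5; 24 -133.0 -33.8; 25 -136.9 -38.4; 26 -140.7 -43.2; 27 -144.2 -48.1; 28 -147.5 -53.2; 29 -150.5 -58.4; 30 -153.2 -63.8; 31 -155.7 -69.3; 32 -158.0 -74.9; 33 -159.9 -80.7; 34 -161.6 -86.5;
```

Request:
step_arm(series="-3 1 -1 0;-6 2 -2 0;-12 3.5 -2 0;-17.5 4.6 -2 0;-23.5 5.6 -2 0;-29.5 6.3 -2 0;-35.5 6.7 -2 0;-41.5 6.8 -2 0;-47.5 6.6 -2 0;-53.7 6.1 -2 0")

```text
time_s: 14.97
tool_pos: [0.5452, -0.1611, 0.229]
orientation: [[0.848, -0.53, -0.025], [-0.53, -0.848, -0.004], [-0.019, 0.017, -1.0]]
contact_force: [1.5, -4.7, -22.7]
grip_width: 0.219
```

```bash
cat >> h.py <<'E'
def arc(step=6):
    show(); s=robot.observe(); R=np.array(s["orientation"]); q=st(np.array(s["tool_pos"])+R[:,2]*.054)
    h=np.array([-33.5,-130]);r=q[:2]-h;rad=np.hypot(*r);a0=np.arctan2(r[1],r[0])%(2*np.pi);a1=np.arctan2(126,-33)
    print('grasp',q.round(1),'rad',rad.round(1),'angle',(a0-a1).round(3))
    a=0;i=0
    while a<a0-a1 and i<14:
        a+=step/130;i+=1
        n=h+rad*np.array([np.cos(a0-a),np.sin(a0-a)])-q[:2]; print(round(-n[1],1),round(-n[0],1),end='; ')
E
python3 -c "
from h import *
arc()"
```

```text
t 14.9667 stand mm [-157.2 -116.8  229. ] yaw err (world) 0.0015 F ex,ey,z [ -3.2  -3.8 -22.7] grip 0.21933604988894162 j [-0.3   0.45  1.8  -0.01  0.92  0.26]
grasp [-158.1 -115.7  175. ] rad 125.4 angle 1.201
-5.7 -0.8; -11.4 -1.8; -17.1 -3.2; -22.6 -4.7; -28.1 -6.6; -33.5 -8.6; -38.8 -11.0; -44.0 -13.5; -49.1 -16.4; -54.0 -19.4; -58.8 -22.7; -63.4 -26.1; -67.9 -29.8; -72.1 -33.7;
```

Request:
step_arm(series="-6 -0.8 1 0;-11.5 -1.8 1.5 0;-17 -3.2 1.5 0;-22.6 -4.7 1.5 0;-28 -6.6 1.5 0;-33.5 -8.6 1.5 0;-38.8 -11 1.5 0;-44 -13.5 1.5 0;-49 -16.4 1.5 0;-54 -19.4 1.5 0;-58.8 -22.7 1.5 0")

```text
time_s: 15.88
tool_pos: [0.5079, -0.1102, 0.229]
orientation: [[0.848, -0.53, -0.023], [-0.53, -0.848, -0.004], [-0.017, 0.016, -1.0]]
contact_force: [2.3, -3.7, 1.8]
grip_width: 0.217
```

```bash
python3 -c "
from h import *
arc()"
```

```text
t 15.8833 stand mm [-133.9  -58.1  229. ] yaw err (world) 0.0014 F ex,ey,z [-1.9 -3.9  1.8] grip 0.2174601330506668 j [-0.23  0.38  1.91 -0.01  0.87  0.33]
grasp [-134.8  -57.2  175. ] rad 124.7 angle 0.691
-4.6 -3.5; -9.0 -7.1; -13.3 -11.0; -17.4 -15.1; -21.2 -19.3; -24.9 -23.8; -28.4 -28.4; -31.6 -33.1; -34.7 -38.0; -37.5 -43.0; -40.1 -48.2; -42.4 -53.4; -44.5 -58.8; -46.3 -64.3;
```

Request:
step_arm(series="-4.6 -3.5 0 0;-9 -7 0 0;-13.3 -11 0 0;-17.4 -15 0 0;-21.2 -19.3 0 0;-25 -23.8 0 0;-28.4 -28.4 0 0;-31.6 -33 0 0;-34.7 -38 0 0;-37.5 -43 0 0;-40 -48 0 0")

```text
time_s: 16.8
tool_pos: [0.4986, -0.0476, 0.2288]
orientation: [[0.848, -0.53, -0.025], [-0.53, -0.848, -0.004], [-0.019, 0.017, -1.0]]
contact_force: [-4.7, -2.1, 7.1]
grip_width: 0.22
```

```bash
python3 -c "
from h import *
arc()"
```

```text
t 16.8 stand mm [-85.8 -17.  228.8] yaw err (world) 0.0015 F ex,ey,z [-4.3  2.9  7.1] grip 0.2197108049946762 j [-0.12  0.36  1.94 -0.01  0.86  0.45]
grasp [-86.7 -15.9 174.9] rad 125.9 angle 0.18
-2.3 -5.3; -4.4 -10.7; -6.3 -16.3; -7.8 -21.8;
```

Request:
step_arm(series="-2 -5 0 0;-4 -9 0 0;-5.5 -13 0 0;-6.5 -16 0 0;-7 -18 0 0;-7.5 -20 0 0;-7.5 -21 0 0;-7.5 -21 0 0")

```text
time_s: 17.47
tool_pos: [0.5023, -0.025, 0.2287]
orientation: [[0.848, -0.53, -0.028], [-0.53, -0.848, -0.003], [-0.022, 0.018, -1.0]]
contact_force: [-6.1, -0.2, 9.8]
grip_width: 0.21
```

```bash
python3 -c "
from h import *
arc()"
```

```text
t 17.4667 stand mm [-64.6  -8.1 228.7] yaw err (world) 0.0015 F ex,ey,z [-3.4  5.   9.8] grip 0.20988220139895633 j [-0.07  0.36  1.94 -0.01  0.87  0.49]
grasp [-65.6  -6.9 174.7] rad 127.2 angle -0.001
```

Nearly closed; a small extra push to find the stop.

Request:
step_arm(series="-0.3 -1 0 0;-0.6 -2 0 0;-0.8 -2.5 0 0;-0.8 -2.5 0 0")

```text
time_s: 17.8
tool_pos: [0.5031, -0.0218, 0.2288]
orientation: [[0.848, -0.529, -0.028], [-0.53, -0.848, -0.003], [-0.022, 0.017, -1.0]]
contact_force: [-1.7, 1.4, 5.7]
grip_width: 0.213
```

```bash
python3 -c "
from h import *
arc()"
```

```text
t 17.8 stand mm [-61.5  -7.1 228.8] yaw err (world) 0.0021 F ex,ey,z [0.3 2.1 5.7] grip 0.21263585529825327 j [-0.06  0.36  1.94 -0.01  0.87  0.5 ]
grasp [-62.4  -5.9 174.9] rad 127.4 angle -0.027
```

Request:
step_arm(series="-0.3 -1.5 0 0;-0.5 -3 0 0;-0.5 -4 0 0;-0.5 -4 0 0")

```text
time_s: 18.13
tool_pos: [0.5044, -0.0176, 0.2288]
orientation: [[0.848, -0.529, -0.029], [-0.529, -0.848, -0.002], [-0.024, 0.017, -1.0]]
contact_force: [-3.7, 0.4, 6.3]
grip_width: 0.212
```

```bash
python3 -c "
from h import *
arc()
p,d=robot.grab_frame('scene');cv2.imwrite('pics/s5.png',cv2.resize(p[130:290,220:400,::-1],None,fx=4,fy=3.7))"
```

```text
t 18.1333 stand mm [-57.3  -5.9 228.8] yaw err (world) 0.0022 F ex,ey,z [-1.6  3.3  6.3] grip 0.21243354676563303 j [-0.06  0.37  1.93 -0.    0.87  0.5 ]
grasp [-58.2  -4.6 174.8] rad 127.8 angle -0.061
```

View pics/s5.png

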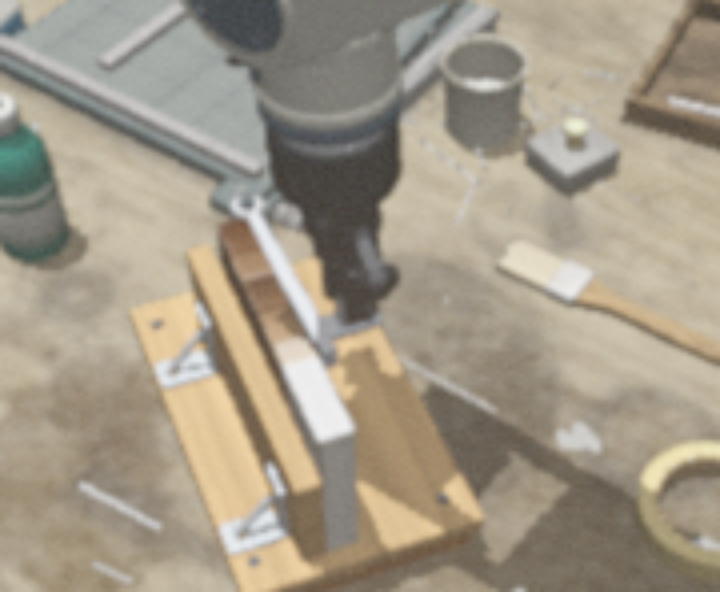

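The keeper, from (245,205) to (325,350), lies close to the book, but the angle is unclear. I'll measure it from depth.

```bash
cat >> h.py <<'E'
def keep():
  for c in ("scene","top"):
    p,d=robot.grab_frame(c); m=robot.camera_model(c); v,u=np.mgrid[0:400,0:640]
    P=np.stack([(u-m["cx"])/m["fx"]*d,(v-m["cy"])/m["fy"]*d,d],-1)@np.array(m["orientation"]).T+m["xyz"]
    Q=P[d>0]-np.r_[O,0]; S=np.stack([Q[:,:2]@ex,Q[:,:2]@ey,Q[:,2]],1)*1000
    for a in range(-145,40,15):
        for n,lo,hi in (("arm",139,154),("bk",176,192)):
            j=(S[:,1]>a)&(S[:,1]<a+15)&(S[:,2]>lo)&(S[:,2]<hi)&(S[:,0]>-75)&(S[:,0]<(-23 if n=="arm" else 8))
            if j.sum()>2: print(c,n,a+7,np.percentile(S[j,0],[5,50,95]).round(1),j.sum(),end=" | ")
        print()
E
python3 -c "
from h import *
keep()"
```

```text
scene arm -138 [-39.  -31.3 -23.8] 12 | 
scene arm -123 [-40.6 -32.2 -24.3] 33 | 
scene arm -108 [-37.1 -33.5 -29.3] 13 | 
scene arm -93 [-37.8 -33.  -29.1] 15 | scene bk -93 [-17.9  -8.8  -0.9] 5 | 
scene arm -78 [-38.1 -33.5 -29.4] 16 | scene bk -78 [-18.9  -9.3   1.2] 37 | 
scene arm -63 [-40.  -34.7 -29.2] 18 | scene bk -63 [-18.8  -7.2   1.6] 43 | 
scene arm -48 [-38.7 -33.8 -29.8] 21 | scene bk -48 [-18.5  -7.9   1.6] 42 | 
scene arm -33 [-39.7 -34.8 -30.2] 20 | scene bk -33 [-19.2  -9.3   1.5] 41 | 
scene arm -18 [-50.  -36.8 -29.9] 31 | scene bk -18 [-49.4 -10.8   1.3] 53 | 
scene arm -3 [-72.2 -45.7 -30.7] 62 | scene bk -3 [-34.6  -9.6   1.1] 50 | 
scene arm 12 [-48.1 -36.5 -30.6] 33 | scene bk 12 [-59.6 -13.    1. ] 67 | 
scene bk 27 [-18.4  -8.7   1.2] 48 | 
scene bk 42 [-19.3  -7.3   1.6] 50 | 










top bk 12 [-8.8 -6.3 -3.4] 4 | 
top bk 27 [-16.3  -7.9  -0.7] 26 |
```

The keeper's centreline is within about 0.02 rad of the fence, so it's on its stop; the knob slid a little between the pads. I release and rise.

Request:
step_arm(series="0 0 0 0;0 0 0 0;0 0 0 0;0 0 0 0;0 0 -10 0;0 0 -25 0;0 0 -50 0;0 0 -80 0;0 30 -110 0;0 70 -130 0;0 110 -130 0;0 150 -130 0", fingers=0.7)

```text
time_s: 19.28
tool_pos: [0.4287, -0.1456, 0.3639]
orientation: [[0.849, -0.528, -0.025], [-0.528, -0.849, -0.004], [-0.019, 0.016, -1.0]]
contact_force: [1.0, -1.9, 0.2]
grip_width: 0.699
```

```bash
python3 -c "
from h import *
show();keep()
p,d=robot.grab_frame('scene');cv2.imwrite('pics/s6.png',cv2.resize(p[130:290,220:400,::-1],None,fx=4,fy=3.7))"
```

```text
t 19.2833 stand mm [-206.    -9.8  363.9] yaw err (world) 0.0038 F ex,ey,z [-1.1 -1.9  0.2] grip 0.6988971471153667 j [-0.35  0.1   1.92 -0.01  1.14  0.21]
scene arm -138 [-32.5 -27.5 -24.4] 6 | 
scene arm -123 [-40.5 -32.2 -24.2] 32 | 
scene arm -108 [-37.7 -34.  -29.6] 14 | 
scene arm -93 [-37.3 -33.6 -29.1] 15 | scene bk -93 [-18.3 -11.   -2.1] 5 | 
scene arm -78 [-38.2 -34.1 -30.3] 16 | scene bk -78 [-17.7  -7.4   1.6] 39 | 
scene arm -63 [-39.9 -35.1 -29.1] 19 | scene bk -63 [-19.   -8.4   1.1] 38 | 
scene arm -48 [-40.1 -33.9 -29.7] 21 | scene bk -48 [-19.7  -9.1   1. ] 46 | 
scene arm -33 [-39.8 -34.8 -29.8] 20 | scene bk -33 [-18.8  -8.3   1.5] 41 | 
scene arm -18 [-58.2 -37.4 -30. ] 34 | scene bk -18 [-64.9  -9.5   1.4] 48 | 
scene arm -3 [-70.3 -53.1 -31.5] 86 | scene bk -3 [-72.7 -16.9   0.5] 80 | 
scene arm 12 [-56.1 -38.1 -30.4] 39 | scene bk 12 [-19.   -9.4   1.3] 47 | 
scene bk 27 [-19.2  -7.5   1.6] 50 | 
scene bk 42 [-18.9  -9.1   1.4] 53 | 
top arm -138 [-42.1 -33.7 -26. ] 25 | 
top arm -123 [-42.  -34.1 -25.8] 43 | 
top arm -108 [-39.8 -34.7 -28.9] 29 | 
top arm -93 [-40.1 -34.3 -28.9] 29 | top bk -93 [-19.2 -14.  -11.4] 3 | 
top arm -78 [-40.6 -34.5 -27.4] 35 | top bk -78 [-20.9 -10.1  -0.4] 54 | 
top arm -63 [-40.6 -34.4 -27.6] 36 | top bk -63 [-21.  -10.8  -0.4] 58 | 
top arm -48 [-41.7 -36.  -28.9] 35 | top bk -48 [-21.5 -11.1  -1.1] 57 | 
top arm -33 [-42.2 -35.8 -28.9] 35 | top bk -33 [-20.8 -11.3  -0.8] 58 | 
top arm -18 [-51.  -37.6 -29.7] 44 | top bk -18 [-70.  -12.5  -0.6] 66 | 
top arm -3 [-69.1 -45.3 -31. ] 71 | top bk -3 [-72.4 -17.1  -1.5] 89 | 
top arm 12 [-47.  -38.7 -31.7] 30 | top bk 12 [-21.4 -11.1  -0.4] 59 | 
top bk 27 [-20.7 -11.2  -0.7] 59 | 
top bk 42 [-21.1 -10.9  -1.3] 61 |
```

View pics/s6.png

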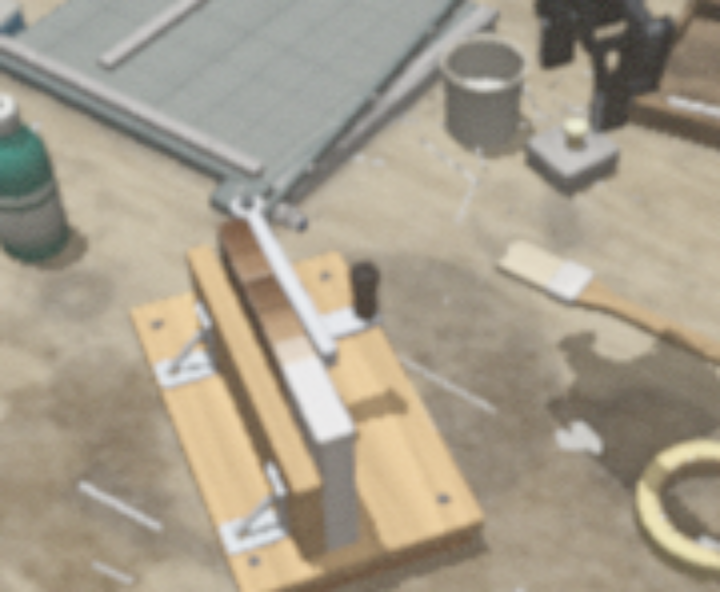

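```bash
python3 -c "
from h import *
for c in ('scene','top'):
    p,d=robot.grab_frame(c); m=robot.camera_model(c); v,u=np.mgrid[0:400,0:640]
    P=np.stack([(u-m['cx'])/m['fx']*d,(v-m['cy'])/m['fy']*d,d],-1)@np.array(m['orientation']).T+m['xyz']
    Q=P[d>0]-np.r_[O,0]; S=np.stack([Q[:,:2]@ex,Q[:,:2]@ey,Q[:,2]],1)*1000
    def fit(j): 
        a=np.polyfit(S[j,1],S[j,0],1); return a.round(4),j.sum()
    y=(S[:,1]>-115)&(S[:,1]<-22)
    print(c,'arm',fit(y&(S[:,2]>139)&(S[:,2]<154)&(S[:,0]<-23)&(S[:,0]>-50)))
    y=(S[:,1]>-80)&(S[:,1]<100)
    print('book',fit(y&(S[:,2]>176)&(S[:,2]<192)&(S[:,0]<8)&(S[:,0]>-25)))
    k=S[(S[:,2]>184)&(S[:,2]<197)&(S[:,0]<-45)&(S[:,0]>-90)&(abs(S[:,1])<35)]
    print('knob',np.median(k,0).round(1),k.min(0).round(1),k.max(0).round(1),len(k))
"
```

```text
scene arm (array([-2.46000e-02, -3.56696e+01]), np.int64(111))
book (array([ 8.0000e-04, -8.6417e+00]), np.int64(571))
knob [-69.   -2.3 190.6] [-79.1 -13.2 184.4] [-59.7   5.3 194.7] 54
top arm (array([-2.04000e-02, -3.63236e+01]), np.int64(207))
book (array([ 2.00000e-04, -1.08996e+01]), np.int64(704))
knob [-71.7  -5.3 189.7] [-80.4 -14.3 184.1] [-61.1   3.7 193.7] 54
```

The keeper reads about 0.02 to 0.04 rad, which is inside the limit but perhaps not fully on the stop. I'll nudge the knob from outside with shut fingers.

Request:
step_arm(series="-6 -30 30 0;-6 -60 60 0;-6 -85 95 0;-6 -90 125 0;-6 -92 134 0;-6 -94 134 0;-6 -98 134 0;-6 -102 134 0;-6 -106 134 0;-6 -109 134 0;-6 -111 134 0;-6 -112 134 0", fingers=0)

```text
time_s: 20.53
tool_pos: [0.4799, -0.0467, 0.227]
orientation: [[0.847, -0.53, -0.027], [-0.531, -0.848, -0.002], [-0.022, 0.016, -1.0]]
contact_force: [0.1, -1.0, -0.2]
grip_width: 0.004
```

Request:
step_arm(series="0 -1 0 0;0 -2 0 0;0 -3 0 0;0 -4 0 0")

```text
time_s: 20.87
tool_pos: [0.482, -0.0434, 0.227]
orientation: [[0.847, -0.531, -0.027], [-0.531, -0.847, -0.002], [-0.022, 0.016, -1.0]]
contact_force: [-0.4, -1.4, 0.1]
grip_width: -0.001
```

```bash
python3 -c "
from h import *
show()"
```

```text
t 20.8667 stand mm [-91.   -0.7 227. ] yaw err (world) 0.0005 F ex,ey,z [-1.4 -0.4  0.1] grip -0.0009013677774032427 j [-0.11  0.34  1.98 -0.01  0.85  0.45]
```

Request:
step_arm(series="0 -1 0 0;0 -2 0 0;0 -3 0 0;0 -3 0 0")

```text
time_s: 21.2
tool_pos: [0.4834, -0.0407, 0.2267]
orientation: [[0.847, -0.531, -0.028], [-0.531, -0.847, -0.002], [-0.022, 0.016, -1.0]]
contact_force: [-1.7, -0.6, 0.0]
grip_width: -0.001
```

Request:
step_arm(series="0 -1 0 0;0 -2 0 0;0 -2 0 0")

```text
time_s: 21.45
tool_pos: [0.4843, -0.0389, 0.2266]
orientation: [[0.847, -0.53, -0.028], [-0.531, -0.848, -0.002], [-0.023, 0.017, -1.0]]
contact_force: [-1.5, 0.1, -0.2]
grip_width: -0.002
```

```bash
python3 -c "
from h import *
show()"
```

```text
t 21.45 stand mm [-86.1  -0.3 226.6] yaw err (world) 0.0007 F ex,ey,z [-0.7  1.4 -0.2] grip -0.0019206804787759075 j [-0.1   0.34  1.98 -0.01  0.85  0.46]
```

Request:
step_arm(series="0 -1 0 0;0 -2 0 0;0 -3 0 0;0 -3 0 0")

```text
time_s: 21.78
tool_pos: [0.4847, -0.038, 0.2265]
orientation: [[0.848, -0.529, -0.031], [-0.53, -0.848, -0.005], [-0.024, 0.021, -0.999]]
contact_force: [-7.5, -15.0, 5.3]
grip_width: -0.001
```

Request:
step_arm(series="0 -1 0 0;0 -2 0 0;0 -2 0 0")

```text
time_s: 22.03
tool_pos: [0.4848, -0.0379, 0.2265]
orientation: [[0.848, -0.529, -0.034], [-0.529, -0.849, -0.008], [-0.024, 0.025, -0.999]]
contact_force: [-6.6, -14.5, 5.7]
grip_width: -0.001
```

```bash
python3 -c "
from h import *
show()"
```

```text
t 22.0333 stand mm [-8.500e+01 -1.000e-01  2.265e+02] yaw err (world) 0.0026 F ex,ey,z [-15.8  -2.1   5.7] grip -0.0011864905904768793 j [-0.1   0.35  1.97 -0.02  0.85  0.47]
```

On the stop (16 N). Now I back straight off, check and hand in.

Request:
step_arm(series="0 5 0 0;0 20 0 0;0 45 0 0;0 75 -30 0;0 110 -70 0;0 110 -100 0;0 110 -100 0;0 110 -100 0")

```text
time_s: 22.7
tool_pos: [0.4313, -0.1313, 0.3316]
orientation: [[0.848, -0.53, -0.027], [-0.53, -0.848, -0.01], [-0.018, 0.023, -1.0]]
contact_force: [0.6, 0.0, 0.4]
grip_width: 0.002
```

```bash
python3 -c "
from h import *
show()
for c in ('scene','top'):
    p,d=robot.grab_frame(c); m=robot.camera_model(c); v,u=np.mgrid[0:400,0:640]
    P=np.stack([(u-m['cx'])/m['fx']*d,(v-m['cy'])/m['fy']*d,d],-1)@np.array(m['orientation']).T+m['xyz']
    Q=P[d>0]-np.r_[O,0]; S=np.stack([Q[:,:2]@ex,Q[:,:2]@ey,Q[:,2]],1)*1000
    j=(S[:,1]>-115)&(S[:,1]<-22)&(S[:,2]>139)&(S[:,2]<154)&(S[:,0]<-23)&(S[:,0]>-50)
    print(c,'arm',np.polyfit(S[j,1],S[j,0],1),j.sum())
    j=(S[:,1]>-110)&(S[:,1]<120)&(S[:,2]>176)&(S[:,2]<192)&(S[:,0]<8)&(S[:,0]>-27)
    print('book',np.polyfit(S[j,1],S[j,0],1),np.percentile(S[j],[2,98],axis=0).round(1).tolist())
    k=S[(S[:,2]>184)&(S[:,2]<197)&(S[:,0]<-45)&(S[:,0]>-90)&(abs(S[:,1])<35)]
    print('knob',np.median(k,0).round(1))
print(robot.job_done())
"
```

```text
t 22.7 stand mm [-192.5   -4.4  331.6] yaw err (world) 0.0011 F ex,ey,z [ 0.3 -0.5  0.4] grip 0.0021752960917587024 j [-0.31  0.13  1.96 -0.02  1.07  0.26]
scene arm [ 9.51334207e-04 -3.27494676e+01] 87
book [-2.02827098e-03 -8.66900688e+00] [[-19.8, -81.5, 177.8], [1.7, 106.0, 186.6]]
knob [-63.5  -0.8 191.3]
top arm [ 1.50959154e-02 -3.15441611e+01] 207
book [-4.05632514e-04 -1.09672678e+01] [[-21.6, -81.7, 178.0], [0.2, 103.2, 186.5]]
knob [-66.7  -3.8 189.8]
the job is handed in; nothing more can be done
None
```

The book stands on its fore-edge, spine up, against the fence. The keeper is closed on its stop, and the job was handed in at about 23 s.

- **How it went:** I pushed the book to the fence with the fingers, lifted the spine by friction and tipped it upright. I swung the keeper closed by its knob, let go and backed off.
- **What went wrong:** On the first lift the fingers slipped at about 5° of tilt. I lowered the book gently and repeated the lift with a firmer press.
- **Keeper:** After I first let go, it still measured about 0.02 to 0.04 rad open. I nudged it with shut fingers until it stopped at about 16 N. It then measured about 0 rad in the scene view and about -0.015 rad in the top view, with the knob at (-66.7, -3.8) mm in the top view.
- **Book:** The top of the spine is about 184 mm up, and its outer face is about 22 mm from the fence. It runs parallel to the fence, and its middle is about 11 mm along. The scene camera reads 2 to 3 mm different in x from the top camera.
- **Rest of the scene:** The pot, brush and press weight looked unmoved in the pictures, but I did not measure them. The robot was clear of everything at the end.

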